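Build the slat crib on the bench scale and zero its pointer

TASK

Finish the crib on the scale's pan: lay the loose blue slat in the empty marked outline parallel to the blue slat that is already there, then lay the two yellow slats crosswise on top of both blue ones, each above one of the two crossing outlines. Once the whole crib rests on the pan, let go of it and turn the black bezel knob in the middle of the dial, which carries the white dial card round with it, until the pointer reads zero, its tip over the red mark. Do not press hard on the pan, and leave the two small bottles, the spray can next to them and the stack of green boards to the right of the scale standing where they are.

Things in the scene. Friction and masses are not known exactly. Their poses are not given: they have to be found in the camera images.
- scale: grey bench scale, fixed to the desk; its yaw and place vary. Origin on the desk under the middle of the housing (190 mm along its x, 315 mm along its y, 27 mm high). Square pan centred at its y = +70 mm, round dial centred at its y = -95 mm; z up
- pan: square dark steel pan, 160 x 160 mm and 5 mm thick, axes parallel to the scale's, origin at the centre of its underside, top about 45 mm above the desk at the start. It stands on a spring of 700 N/m and sinks straight down under load, about 1.4 mm for each slat, 11 mm at most. White outlines on it show four places for slats (a # pattern): centre lines at its y = +45 and -45 mm (lower layer, slats along its x) and at its x = -45 and +45 mm (upper layer, slats along its y)
- blue_lane (a point): where the centre of the loose blue slat belongs: pan x = 0, y = -45 mm, 7 mm above the pan's top; moves with the pan; axes as the pan's (slat lies along x)
- near_lane (a point): where the centre of one yellow slat belongs: pan x = -45 mm, y = 0, 21 mm above the pan's top (second layer); axes as the pan's (slat lies along y)
- far_lane (a point): where the centre of the other yellow slat belongs: pan x = +45 mm, y = 0, 21 mm above the pan's top (second layer); axes as the pan's (slat lies along y)
- laid_slat_centre (a point): centre of the blue slat that already lies on the pan along its x at y = +45 mm, near its outline; 140 x 20 x 14 mm, x along its length; it stays there
- blue_slat_centre (a point): centre of the loose blue slat, 140 x 20 x 14 mm (length x, width y, height z), lying flat on the desk, half-way up (7 mm above its underside), 70 to 140 g; either way round is the same; the three loose slats change places from start to start
- yellow_slat_1_centre (a point): centre of a yellow slat, size and weight as the blue one's, lying flat on the desk; the two yellow ones are interchangeable
- yellow_slat_2_centre (a point): centre of the other yellow slat, as the first
- knob_grip (a point): point to grip on the axis of the bezel knob, 71 mm above the desk, on the dial's axis: the knob is an upright black bar 44 mm long (its x), 14 mm thick (its y; grip across this), from 52 to 80 mm above the desk, over a skirt of radius 16 mm at 47 to 52 mm; below it lie the pointer at 40 mm, the white dial card at 37 mm and the dial's fixed steel rim (radius 61 mm, to 44 mm). x of this frame lies along the bar, towards the red zero mark
- bezel_knob (a joint): angle of the bezel knob with its dial card in rad, growing anticlockwise seen from above, range -2.9 to 2.9; 0 when bar and zero mark point 2.356 rad (135 degrees) clockwise from the scale's +x, towards its -x and -y. Stiff (0.04 N m), stays where it is left
- zero_mark (a point): red zero mark on the white dial card, 50 mm from the dial's centre, 40 mm above the desk; turns with the knob, one to one, and the load does not move it. The card has a black tick every 10 degrees
- pointer_tip (a point): tip of the black pointer, 50 mm from the dial's centre, 40 mm above the desk. Only the load on the pan turns it, clockwise seen from above, 0.2 rad per mm that the pan sinks (about 0.2 to 0.4 rad for each slat); at the start it points within about 0.15 rad of the direction 2.356 rad clockwise from the scale's +x
- lacquer_bottle: small orange bottle with a thin brush cap, 24 x 24 x 98 mm, origin at its foot; stands between the slats and the scale; leave it alone
- squeeze_bottle: white squeeze bottle, 32 mm across, 114 mm high, origin at its foot; leave it alone
- spray_can: the nearer of the black spray cans, with a red button, 54 mm across, 166 mm high, origin at its foot; leave it alone
- board_stack: stack of green circuit boards standing to the right of the scale, 47 x 66 x 37 mm, origin at its foot; leave it alone
Things that resemble listed ones, but are neither listed nor needed, are in the scene too. What is shaped like the part that bears yellow_slat_2_centre but orange or pink is not meant.

How it is judged:
By the outcome, as a careful person would: the job done as asked, in the order asked, and still so for the second after the job is handed in, with the robot touching nothing.
It also fails if it takes over 72 s, if anything falls off the work surface, if the arm or the gripper's body presses on something with over 40 N, if the wrist force passes 120 N, or if a joint passes its speed limit or range.

ROBOT

A 7-joint arm with a two-finger parallel gripper is mounted at the origin on a cart in front of the work surface, level with it; the furniture and walls round the work are solid. World frame = base frame: x ahead of the robot, y to its left, z up, the work surface at z = 0. Lengths are in mm, angles in rad, forces in N, time in s.
With the tool pointing down it reaches from about 425 to 925 mm from the base axis. Payload 6.8 kg.
Tool frame: the origin (TCP) lies midway between the tips of the shut fingers; the grasp point (between the pads) lies 19 mm behind it; z points along the fingers, y is the line along which they close (so a half turn about z gives the same grasp; the last joint's range is limited). The gripper opens to 85 mm and grips with 20 to 120 N. Pads are 22 mm wide; open, the fingers measure 114 mm over their backs; the gripper's body (76 mm by 85 mm) begins 54 mm behind the grasp point. The pads swing forward as they close: fully open they stand 13 mm farther back than shut.
Start: joints at [-1.238, 0.477, 0.022, 1.555, -0.011, 1.109, -0.083], TCP at [287.996, 610.496, 231.308] pointing down, gripper open.
Joint ranges: [-2.96, 2.96], [-0.34, 2.1], [-1.41, 1.46], [0.24, 2.44], [-1.37, 4.51], [0.17, 1.92], [-2.96, 2.96]. Speed limits (rad/s): [2.39, 2.39, 3.14, 3.14, 3.14, 3.14, 3.14].

INTERFACE

Orientations are given as a rotation vector (axis times angle).
In Python, from workcell import robot gives the robot as it stands.
- The arm moves only by the tool send_rows, never from a script. Its argument "targets" is a list of rows, each an object with "dp": the shift along the world's x, y, z in m, a list of three; "twist": the turn, a rotation vector about the world's x, y, z in rad, a list of three; "claw": the finger opening in m, from 0 to 0.0854. A call has 1 to 8 rows; each row is the pose to reach, as a shift and turn from the pose commanded when the call began; what a row does not reach only later rows make up. A row lasts 1/12 s, in which the tool goes at most 41.7 mm and 7.16 degrees, less where a joint would pass 70% of its speed; a pose out of reach is approached as far as the arm can. A call with a gripper value outside its range is refused whole. The fingers move at their own pace and stop on an object; the grip force is fixed at half the most. Time passes only in rows, so rows that repeat a pose let the fingers close. It gives the time, the measured TCP pose, the force, the opening and the grip force at its end, in the units of the state.
- robot.get_obs(): the state, without advancing time (a new reading comes with each control period).
- robot.read_camera(name): name is "scene" or "top"; returns a dict with "img" (420x560x3 uint8, red, green, blue), "fx", "fy", "cx", "cy" (pixels), "xyz" and "attitude" of the camera in the world. Camera axes: x right, y down, z forward; pixel columns grow to the right and rows downward; lengths in mm; the calibration is good to about 2 mm. A picture is of the moment at which its call begins. There is no depth.
- robot.job_done(): hands the job in; it is judged then, once.
The state is a dict: "time_s": time; "q": joint angles; "qd": joint speeds; "joint_efforts": joint torques, N m; "tool_pos": TCP position; "ee_rot": TCP orientation; "ft_force": force on the tool from outside, world axes, zero at the start; "torque": the same for the moment, N m; "opening": finger opening in mm; "grasp_force": force on a finger pad.
Only numpy, scipy, OpenCV 4.12 (cv2) and the standard library are available. Lean on these libraries where they do the work, as an engineer would, in place of code of your own. Each camera call takes 0.05 s, during which the arm holds its last target. There are 200 camera calls.

## Working session

There is one attempt and no reset: what is moved stays moved. The work goes in short steps, Python scripts to look and compute and a tool call to move; the robot and the scene stay as the last step left them, time stands still between calls to the robot, and variables do not carry over. Pictures are saved under pics/ and viewed, at most 10 in all, crops included, and the job is handed in when it is done.

Besides the shell and the picture viewer there is one more tool, called after ">>>" as name(argument=value, ...) on one line, values as JSON. send_rows: Moves the arm, as the interface text tells. Its arguments: {"type":"object","properties":{"targets":{"type":"array"}},"required":["targets"]}

```bash
mkdir -p pics; ls
python3 - <<'E'
from workcell import robot
import cv2,pickle
print(robot.get_obs())
for n in("scene","top"):
    c=robot.read_camera(n); pickle.dump(c,open(n+"0.pkl","wb"))
    print(n,{k:v for k,v in c.items() if k!="img"})
    cv2.imwrite(f"pics/{n}0.png",cv2.resize(c["img"][:,:,::-1],(800,600),interpolation=cv2.INTER_CUBIC))
E
```

```text
pics
{'time_s': 0.0, 'q': array([-1.2381274 ,  0.47783577,  0.02231509,  1.55646555, -0.0114977 ,
        1.10929663, -0.08309677]), 'qd': array([-7.97387180e-04,  3.95448957e-04,  5.05530571e-05,  8.36433571e-04,
        4.60713273e-04,  5.56372476e-04, -2.81928004e-03]), 'joint_efforts': array([ 1.68119466e-03, -5.96469212e+01,  1.60849784e+00, -2.81171858e+01,
        1.25407198e-02,  9.78663156e-03,  2.36207529e-05]), 'tool_pos': array([287.72287557, 609.94105328, 230.29537351]), 'ee_rot': array([-6.86632617e-01, -3.06534952e+00,  2.91570554e-03]), 'ft_force': array([-0.12269578,  0.49737476, -0.31019554]), 'torque': array([ 0.04188078, -0.02645713,  0.05140254]), 'grasp_force': 0.0, 'opening': 85.02480011915519}
scene {'fx': 414.40542626466663, 'fy': 414.40542626466663, 'cx': 280.4184312606706, 'cy': 209.40130436038416, 'xyz': array([-351.3365808 , -600.34262672,  742.10774178]), 'attitude': array([-1.90429889,  1.00028994, -0.57424814])}
top {'fx': 392.7752153150864, 'fy': 392.7752153150864, 'cx': 280.4276231484466, 'cy': 207.62411307389945, 'xyz': array([ 301.60071585,   47.26461142, 1561.09584478]), 'attitude': array([-2.13793429,  2.10614896, -0.20618683])}
```

View pics/top0.png

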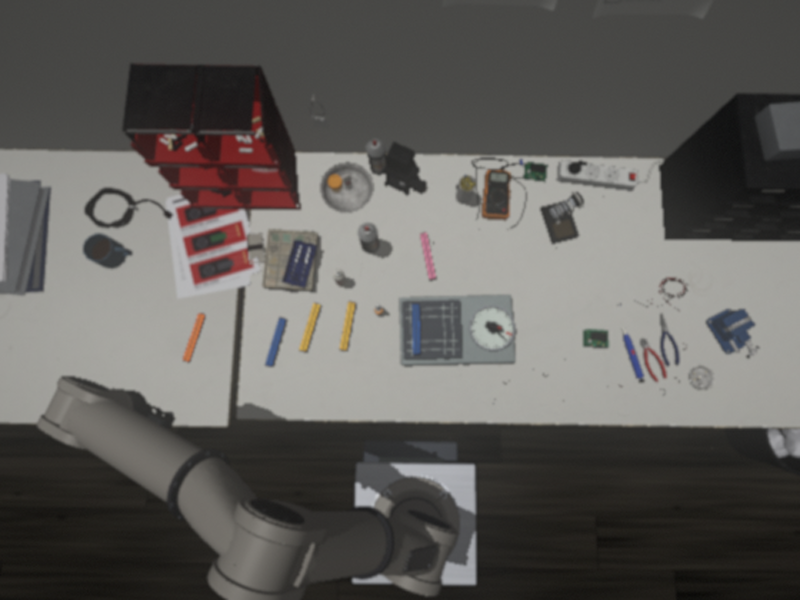

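View pics/scene0.png

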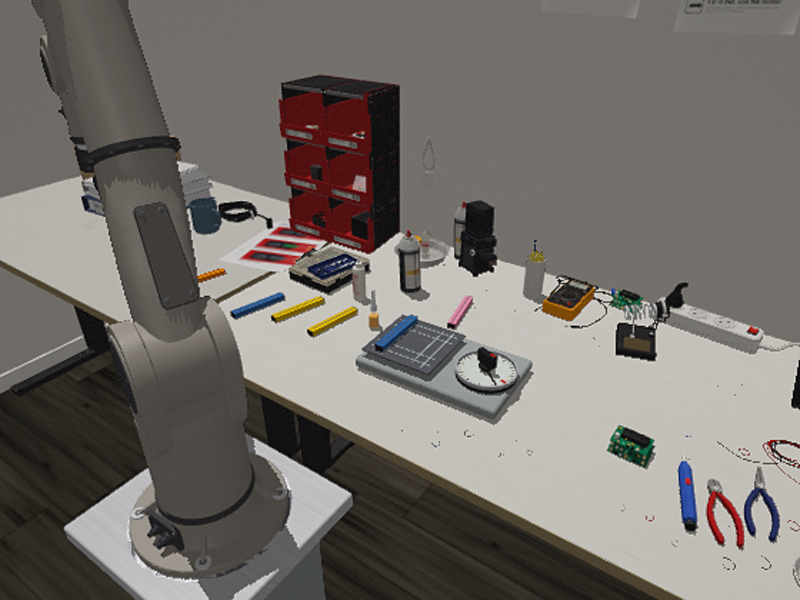

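Top view: loose blue slat (276,342), yellow ones (310,327) and (348,326), scale with dial to the right, laid blue slat at (416,330). Lookalikes: orange slat (194,337), pink slat (428,256), blue pen (634,357), laid blue slat, which is not to be taken. My choice is the loose blue slat plus the two yellow ones.

```bash
cat > h.py <<'E'
import numpy as np,cv2,pickle
from scipy.spatial.transform import Rotation as R
def back(c,uv,z):
    uv=np.atleast_2d(np.asarray(uv,float))
    d=np.c_[(uv[:,0]-c["cx"])/c["fx"],(uv[:,1]-c["cy"])/c["fy"],np.ones(len(uv))]
    d=d@R.from_rotvec(c["attitude"]).as_matrix().T
    return c["xyz"]+d*((z-c["xyz"][2])/d[:,2])[:,None]
def proj(c,p):
    q=(np.atleast_2d(p)-c["xyz"])@R.from_rotvec(c["attitude"]).as_matrix()
    return np.c_[q[:,0]/q[:,2]*c["fx"]+c["cx"],q[:,1]/q[:,2]*c["fy"]+c["cy"]]
def seg(c,h0,h1,z,smin=120,vmin=50,amin=30):
    hsv=cv2.cvtColor(c["img"],cv2.COLOR_RGB2HSV)
    m=cv2.inRange(hsv,(h0,smin,vmin),(h1,255,255))
    n,l,s,ce=cv2.connectedComponentsWithStats(m)
    for i in range(1,n):
        if s[i,4]<amin: continue
        v,u=np.nonzero(l==i); P=back(c,np.c_[u,v],z)[:,:2]
        r=cv2.minAreaRect(P.astype(np.float32)); w,V=np.linalg.eigh(np.cov(P.T)); a=V[:,1]
        print("px",ce[i].round(1),"A",s[i,4],"mean",P.mean(0).round(1),"rectc",np.round(r[0],1),np.round(r[1],0),"ang",round(np.arctan(a[1]/a[0]),3))
E
python3 - <<'E'
from h import *
for n in("top","scene"):
    c=pickle.load(open(n+"0.pkl","rb"))
    for nm,a,b,z in(("blue",100,125,14),("yellow",18,32,14)):
        print(n,nm); seg(c,a,b,z)
c=pickle.load(open("top0.pkl","rb"));s=pickle.load(open("scene0.pkl","rb"))
a=cv2.resize(c["img"][195:265,170:370],None,fx=4,fy=4,interpolation=2)
b=cv2.resize(s["img"][210:310,240:380],None,fx=3,fy=3,interpolation=2)
o=np.zeros((580,800,3),np.uint8);o[:280,:800]=a;o[280:580,:420]=b
cv2.imwrite("pics/crop1.png",o[:,:,::-1])
E
```

```text
top blue
px [445.2 256.1] A 39 mean [ 417.6 -603.6] rectc [ 418.  -603.6] [58.  9.] ang 0.28
top yellow
px [216.6 228.7] A 144 mean [512.2 297.7] rectc [512.7 297.4] [ 17. 131.] ang -0.255
px [242.9 227.8] A 136 mean [517.3 193.4] rectc [517.5 193.6] [ 17. 131.] ang -0.15
scene blue
px [226.8 188.2] A 62 mean [696.3 373.4] rectc [701.4 369.1] [56. 83.] ang -0.502
px [180.3 213.1] A 205 mean [463.5 381.5] rectc [464.4 381.3] [ 36. 138.] ang -0.221
px [277.5 232.2] A 223 mean [555.7  37.1] rectc [555.9  37.7] [153.  31.] ang 0.049
px [480.4 344.9] A 359 mean [ 437.4 -598.8] rectc [ 441.9 -597.7] [131.  20.] ang 0.272
px [533.  358.1] A 250 mean [ 462.7 -700.6] rectc [ 463.7 -699.6] [98. 44.] ang 0.123
scene yellow
px [375.3 179.3] A 56 mean [1091.2  -64.5] rectc [1093.9  -64.9] [73. 39.] ang 0.359
px [208.2 215.8] A 216 mean [504.6 289.7] rectc [506.3 290.4] [ 37. 143.] ang -0.239
px [232.7 224.1] A 225 mean [511.4 186.3] rectc [512.5 186.1] [ 33. 141.] ang -0.131
```

View pics/crop1.png

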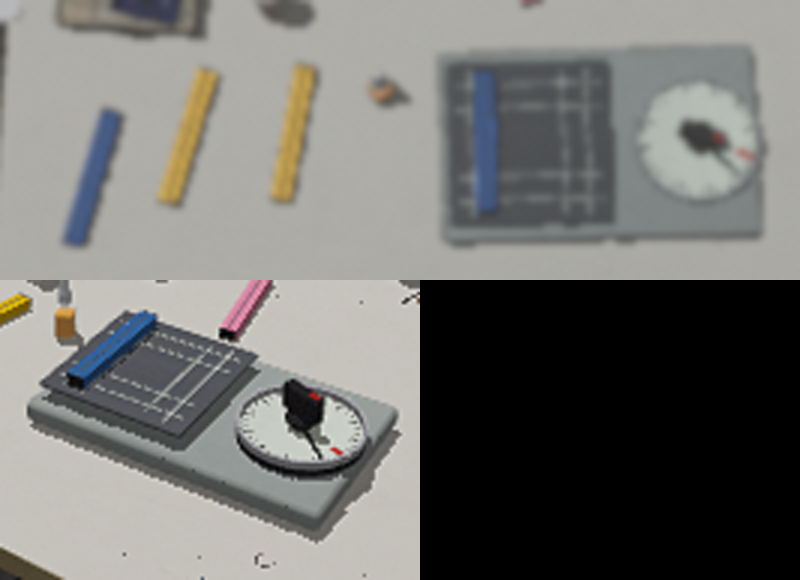

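Run:
```python
from h import *
c=pickle.load(open("top0.pkl","rb"));s=pickle.load(open("scene0.pkl","rb"))
T=lambda p:(np.array(p,float)-1.5)/4+[170,195]
S=lambda p:(np.array(p,float)-[1,281])/3+[240,210]
for nm,cam,f,pan,lt in(("top",c,T,[(447,65),(611,60),(614,224),(449,228)],[(700,140),(745,155),(740,172)]),("scene",s,S,[(125,310),(258,352),(182,437),(40,385)],[(302,427),(337,452),(320,457)])):
    P=back(cam,f(pan),45)[:,:2]; print(nm,P.round(1).tolist(),"cen",P.mean(0).round(1))
    e=[P[0]-P[1],P[3]-P[2],P[0]-P[3],P[1]-P[2]]
    print([ (round(np.hypot(*v),1),round(np.arctan2(v[1],v[0]),3)) for v in e])
    L=back(cam,f(lt),40)[:,:2];print("dial,mark,tip",L.round(1).tolist())
seg(c,100,125,14,80,40); 
print("laid at z59"); seg(c,100,125,59,80,40);seg(s,100,125,59)
# obstacles: lacquer foot etc (800x600 scene px)
for n,u in(("lacq",(375,328)),("squeeze",(360,300)),("can",(410,290))): print(n,back(s,np.array(u)*.7,0).round(0))
for n,u,z in(("lacq cap",(377,310),98),("can top",(366,231),166)): print(n,back(c,np.array(u)*.7,z).round(0))
```

```text
top [[582.3, 41.8], [589.7, -119.2], [429.0, -121.2], [422.8, 37.6]] cen [506.  -40.3]
[(np.float64(161.2), np.float64(1.617)), (np.float64(158.9), np.float64(1.61)), (np.float64(159.5), np.float64(0.026)), (np.float64(160.7), np.float64(0.012))]
dial,mark,tip [[512.5, -206.2], [498.5, -249.9], [481.7, -244.6]]
scene [[583.0, 41.8], [592.4, -115.3], [429.7, -126.9], [421.3, 31.0]] cen [506.6 -42.3]
[(np.float64(157.4), np.float64(1.631)), (np.float64(158.2), np.float64(1.624)), (np.float64(162.1), np.float64(0.066)), (np.float64(163.2), np.float64(0.071))]
dial,mark,tip [[511.6, -207.6], [496.1, -251.2], [480.9, -241.8]]
px [291.  230.1] A 173 mean [511.3   2.4] rectc [5.12e+02 4.00e-01] [136.  20.] ang 0.015
px [513.6 222.1] A 69 mean [ 556.5 -886. ] rectc [ 557.  -887.5] [17. 64.] ang -1.102
px [192.6 239.1] A 137 mean [469.3 390.4] rectc [470.1 390.2] [ 16. 130.] ang -0.233
px [519.4 231.9] A 61 mean [ 517.4 -905.2] rectc [ 516.7 -912.6] [31. 55.] ang -0.726
px [506.1 239.5] A 39 mean [ 486.4 -849.3] rectc [ 492.1 -847.2] [60. 16.] ang 0.671
px [442.9 249.8] A 111 mean [ 442.2 -59
[... 428 characters left out ...]
 [ 481.  -823.2] rectc [ 486.6 -821.1] [59. 16.] ang 0.671
px [442.9 249.8] A 111 mean [ 438.1 -577.5] rectc [ 439.7 -577.3] [116.  16.] ang 0.288
px [226.8 188.2] A 62 mean [631.5 313.2] rectc [636.4 309.2] [52. 78.] ang -0.502
px [180.3 213.1] A 205 mean [413.2 320.8] rectc [414.  320.6] [ 33. 129.] ang -0.221
px [277.5 232.2] A 223 mean [499.6  -2.3] rectc [499.9  -1.7] [143.  29.] ang 0.049
px [480.4 344.9] A 359 mean [ 388.7 -598.9] rectc [ 392.9 -597.9] [123.  19.] ang 0.272
px [533.  358.1] A 250 mean [ 412.4 -694.4] rectc [ 413.3 -693.5] [92. 41.] ang 0.123
lacq [[557.  99.   0.]]
squeeze [[638. 206.   0.]]
can [[751. 132.   0.]]
lacq cap [[548. 108.  98.]]
can top [[743. 138. 166.]]
```

Scale yaw ≈0.037, pan centre ≈(506.3,-41.3), dial ≈(512,-207), consistent with the 165 mm pan-to-dial distance in the description. Blue slat at (470,390), angle -0.233; yellows at (512.5,297.5), -0.25 and (517.4,193.5), -0.145.

>>> send_rows(targets=[{"dp": [0.182,-0.2205,-0.171],"twist": [0,0,0.209],"claw": 0.045},{"dp": [0.182,-0.2205,-0.171],"twist": [0,0,0.209],"claw": 0.045},{"dp": [0.182,-0.2205,-0.171],"twist": [0,0,0.209],"claw": 0.045},{"dp": [0.182,-0.2205,-0.171],"twist": [0,0,0.209],"claw": 0.045},{"dp": [0.182,-0.2205,-0.171],"twist": [0,0,0.209],"claw": 0.045},{"dp": [0.182,-0.2205,-0.171],"twist": [0,0,0.209],"claw": 0.045},{"dp": [0.182,-0.2205,-0.171],"twist": [0,0,0.209],"claw": 0.045},{"dp": [0.182,-0.2205,-0.171],"twist": [0,0,0.209],"claw": 0.045}])

```text
time_s: 0.77
tool_pos: [470.6, 388.4, 59.2]
ee_rot: [-0.363, -3.12, 0.0]
ft_force: [0.5, 0.7, 0.3]
opening: 44.8
grasp_force: 0.0
```

>>> send_rows(targets=[{"dp": [0,0,0],"twist": [0,0,0],"claw": 0.045},{"dp": [0,0,0],"twist": [0,0,0],"claw": 0.045},{"dp": [0,0,0],"twist": [0,0,0],"claw": 0.045}])

```text
time_s: 1.02
tool_pos: [469.7, 390.1, 60.0]
ee_rot: [-0.364, -3.12, 0.0]
ft_force: [-1.0, 0.4, -0.3]
opening: 44.6
grasp_force: 0.0
```

>>> send_rows(targets=[{"dp": [0,0,-0.038],"twist": [0,0,0],"claw": 0.045},{"dp": [0,0,-0.057],"twist": [0,0,0],"claw": 0.045},{"dp": [0,0,-0.057],"twist": [0,0,0],"claw": 0.045},{"dp": [0,0,-0.057],"twist": [0,0,0],"claw": 0.045},{"dp": [0,0,-0.057],"twist": [0,0,0],"claw": 0.0},{"dp": [0,0,-0.057],"twist": [0,0,0],"claw": 0.0},{"dp": [0,0,-0.057],"twist": [0,0,0],"claw": 0.0},{"dp": [0,0,-0.057],"twist": [0,0,0],"claw": 0.0}])

```text
time_s: 1.68
tool_pos: [470.8, 391.6, 5.5]
ee_rot: [0.363, 3.119, 0.005]
ft_force: [-2.0, 0.1, 6.8]
opening: 17.8
grasp_force: 60.3
```

>>> send_rows(targets=[{"dp": [0,0,0.02],"twist": [0,0,0],"claw": 0.0},{"dp": [0,0,0.055],"twist": [0,0,0],"claw": 0.0},{"dp": [0,0,0.09],"twist": [0,0,0],"claw": 0.0},{"dp": [0.0,0,0.125],"twist": [0,0,0],"claw": 0.0},{"dp": [0.003,-0.03,0.147],"twist": [0,0,0],"claw": 0.0},{"dp": [0.006,-0.07,0.147],"twist": [0,0,0.09],"claw": 0.0},{"dp": [0.009,-0.11,0.147],"twist": [0,0,0.18],"claw": 0.0},{"dp": [0.012,-0.15,0.147],"twist": [0,0,0.27],"claw": 0.0}])

```text
time_s: 2.35
tool_pos: [482.3, 238.8, 151.9]
ee_rot: [-0.068, 3.138, 0.002]
ft_force: [0.1, -0.4, -2.3]
opening: 18.0
grasp_force: 59.5
```

>>> send_rows(targets=[{"dp": [0.026,-0.3263,0],"twist": [0,0,0],"claw": 0.0},{"dp": [0.026,-0.3263,0],"twist": [0,0,0],"claw": 0.0},{"dp": [0.026,-0.3263,0],"twist": [0,0,0],"claw": 0.0},{"dp": [0.026,-0.3263,0],"twist": [0,0,0],"claw": 0.0},{"dp": [0.026,-0.3263,0],"twist": [0,0,0],"claw": 0.0},{"dp": [0.026,-0.3263,0],"twist": [0,0,0],"claw": 0.0},{"dp": [0.026,-0.3263,0],"twist": [0,0,0],"claw": 0.0},{"dp": [0.026,-0.3263,0],"twist": [0,0,0],"claw": 0.0}])

```text
time_s: 3.02
tool_pos: [507.9, -89.5, 151.4]
ee_rot: [-0.057, 3.139, -0.001]
ft_force: [0.3, -0.4, -1.0]
opening: 18.0
grasp_force: 59.5
```

>>> send_rows(targets=[{"dp": [0.0,0,-0.03],"twist": [0,0,0],"claw": 0.0},{"dp": [0,0,-0.06],"twist": [0,0,0],"claw": 0.0},{"dp": [0,0,-0.08],"twist": [0,0,0],"claw": 0.0},{"dp": [0,0,-0.08],"twist": [0,0,0],"claw": 0.0},{"dp": [0,0,-0.08],"twist": [0,0,0],"claw": 0.0}])

```text
time_s: 3.43
tool_pos: [507.6, -86.3, 70.4]
ee_rot: [0.06, -3.14, -0.0]
ft_force: [0.3, -0.1, -0.2]
opening: 17.9
grasp_force: 59.5
```

Run:
```python
from h import *
from workcell import robot
s=robot.read_camera("scene"); pickle.dump(s,open("scene1.pkl","wb"))
o=robot.get_obs(); print(o["tool_pos"],o["ee_rot"],o["ft_force"],o["opening"])
print("z84?"); seg(s,100,125,84)
t=robot.read_camera("top");pickle.dump(t,open("top1.pkl","wb"))
a=cv2.resize(s["img"][185:325,230:420],None,fx=4,fy=4,interpolation=2)
cv2.imwrite("pics/s1.png",a[:,:,::-1])
```

```text
[508.63393148 -86.30848852  71.40425739] [-6.00843529e-02  3.13988883e+00 -7.55147929e-05] [ 0.26008586 -0.43642995  0.10014649] 18.019150628340622
z84?
px [229.  186.5] A 117 mean [609.9 281.8] rectc [624.5 274.8] [ 69. 124.] ang -0.131
px [277.6 232.2] A 219 mean [468.8 -24.2] rectc [469.5 -23.6] [140.  28.] ang 0.05
px [297.6 240.9] A 128 mean [463.4 -95.8] rectc [470.9 -95.3] [101.  26.] ang 0.186
px [480.4 344.9] A 359 mean [ 361.6 -598.9] rectc [ 365.6 -598. ] [118.  18.] ang 0.272
px [532.8 358. ] A 261 mean [ 384.6 -690.7] rectc [ 385.3 -690. ] [88. 40.] ang 0.094
```

View pics/s1.png

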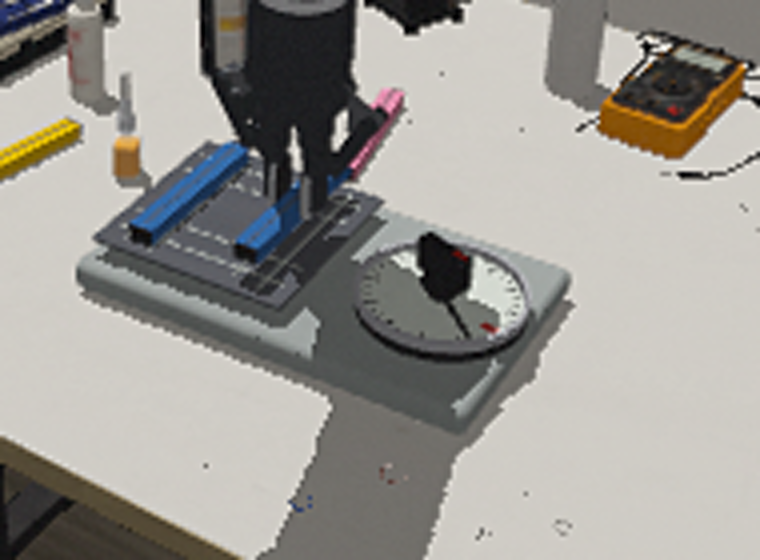

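Run:
```python
from h import *
s=pickle.load(open("scene1.pkl","rb"))
f=lambda p:(np.array(p)-1.5)/4+[230,185]
print(back(s,f([(236,241),(262,250)]),80).round(1), back(s,f([(237,255),(260,262)]),66).round(1))
print("laid",back(s,f([(132,226),(155,234)]),59).round(1))
yaw=.037;c=np.array([508,-86.3]);e=np.array([np.cos(yaw),np.sin(yaw)]);n=np.array([-e[1],e[0]])
print("expect",c-70*e+10*n,c-70*e-10*n)
```

```text
[[ 437.7  -82.6   80. ]
 [ 438.9 -103.3   80. ]] [[440.6 -81.6  66. ]
 [442.8 -99.4  66. ]]
laid [[435.7   6.3  59. ]
 [437.  -13.3  59. ]]
expect [437.67799395 -78.89625331] [438.41782512 -98.88256487]
```

>>> send_rows(targets=[{"dp": [0,0,-0.01],"twist": [0,0,0],"claw": 0.0},{"dp": [0,0,-0.016],"twist": [0,0,0],"claw": 0.0},{"dp": [0,0,-0.019],"twist": [0,0,0],"claw": 0.0},{"dp": [0,0,-0.021],"twist": [0,0,0],"claw": 0.0},{"dp": [0,0,-0.021],"twist": [0,0,0],"claw": 0.0},{"dp": [0,0,-0.021],"twist": [0,0,0],"claw": 0.0}])

```text
time_s: 4.03
tool_pos: [507.9, -86.2, 49.3]
ee_rot: [0.06, -3.141, -0.0]
ft_force: [-0.6, 0.4, 0.3]
opening: 17.9
grasp_force: 59.6
```

>>> send_rows(targets=[{"dp": [0,0,-0.0015],"twist": [0,0,0],"claw": 0.0},{"dp": [0,0,-0.0015],"twist": [0,0,0],"claw": 0.0},{"dp": [0,0,-0.0015],"twist": [0,0,0],"claw": 0.0}])

```text
time_s: 4.28
tool_pos: [508.1, -86.3, 47.9]
ee_rot: [-0.06, 3.141, 0.0]
ft_force: [-1.2, 0.6, 1.5]
opening: 18.0
grasp_force: 59.7
```

>>> send_rows(targets=[{"dp": [0,0,0],"twist": [0,0,0],"claw": 0.045},{"dp": [0,0,0],"twist": [0,0,0],"claw": 0.045},{"dp": [0,0,0],"twist": [0,0,0],"claw": 0.045},{"dp": [0,0,0.02],"twist": [0,0,0],"claw": 0.045},{"dp": [0,0,0.06],"twist": [0,0,0],"claw": 0.045},{"dp": [0,0.0,0.0985],"twist": [0,0,0],"claw": 0.045},{"dp": [0,0.03,0.0985],"twist": [0,0,0],"claw": 0.045},{"dp": [0,0.07,0.0985],"twist": [0,0,0],"claw": 0.045}])

```text
time_s: 4.95
tool_pos: [510.1, -19.3, 149.2]
ee_rot: [-0.048, 3.135, -0.002]
ft_force: [0.7, 1.2, -0.7]
opening: 45.1
grasp_force: 0.0
```

>>> send_rows(targets=[{"dp": [0.0045,0.3138,0],"twist": [0,0,-0.287],"claw": 0.045},{"dp": [0.0045,0.3138,0],"twist": [0,0,-0.287],"claw": 0.045},{"dp": [0.0045,0.3138,0],"twist": [0,0,-0.287],"claw": 0.045},{"dp": [0.0045,0.3138,0],"twist": [0,0,-0.287],"claw": 0.045},{"dp": [0.0045,0.3138,0],"twist": [0,0,-0.287],"claw": 0.045},{"dp": [0.0045,0.3138,0],"twist": [0,0,-0.287],"claw": 0.045},{"dp": [0.0045,0.3138,0],"twist": [0,0,-0.287],"claw": 0.045},{"dp": [0.0045,0.3138,0],"twist": [0,0,-0.287],"claw": 0.045}])

```text
time_s: 5.62
tool_pos: [511.6, 302.2, 146.5]
ee_rot: [0.385, 3.118, 0.003]
ft_force: [1.0, 0.7, 0.1]
opening: 44.9
grasp_force: 0.0
```

Run:
```python
from h import *
from workcell import robot
s=robot.read_camera("scene"); pickle.dump(s,open("scene2.pkl","wb"))
t=robot.read_camera("top");pickle.dump(t,open("top2.pkl","wb"))
o=robot.get_obs(); print(o["tool_pos"],o["ee_rot"])
print("z59"); seg(s,100,125,59);seg(t,100,125,59,80,40)
a=cv2.resize(s["img"][215:325,230:380],None,fx=5,fy=5,interpolation=2)
cv2.imwrite("pics/s2.png",a[:,:,::-1])
```

```text
[510.903692   305.05316911 146.29648014] [-0.37571121 -3.11866183 -0.00621073]
z59
px [226.  188.1] A 73 mean [630.1 315.7] rectc [638.3 310. ] [64. 76.] ang -0.464
px [277.5 232.6] A 221 mean [497.9  -3.4] rectc [499.1  -2.8] [142.  29.] ang 0.054
px [303.1 242. ] A 232 mean [499.4 -92.6] rectc [498.8 -91.5] [145.  26.] ang 0.062
px [480.4 344.9] A 358 mean [ 388.6 -598.9] rectc [ 392.9 -597.8] [123.  19.] ang 0.273
px [532.8 358.2] A 258 mean [ 412.1 -694.2] rectc [ 413.3 -693.5] [92. 41.] ang 0.099
px [291.1 230.3] A 175 mean [504.4   3.5] rectc [505.9   1.8] [132.  19.] ang 0.02
px [314.4 230.2] A 179 mean [506.3 -86.3] rectc [507.2 -86.9] [ 19. 132.] ang 0.036
px [513.5 222.1] A 69 mean [ 549.1 -858.5] rectc [ 550.1 -859.1] [17. 61.] ang -1.095
px [519.5 231.9] A 61 mean [ 511.1 -877.9] rectc [ 510.5 -884.7] [30. 53.] ang -0.716
px [505.9 239.5] A 36 mean [ 481.  -822.8] rectc [ 486.8 -821.6] [48. 15.] ang 0.649
px [442.9 249.7] A 110 mean [ 438.5 -577.4] rectc [ 441. -577.] [113.  16.] ang 0.288
```

View pics/s2.png

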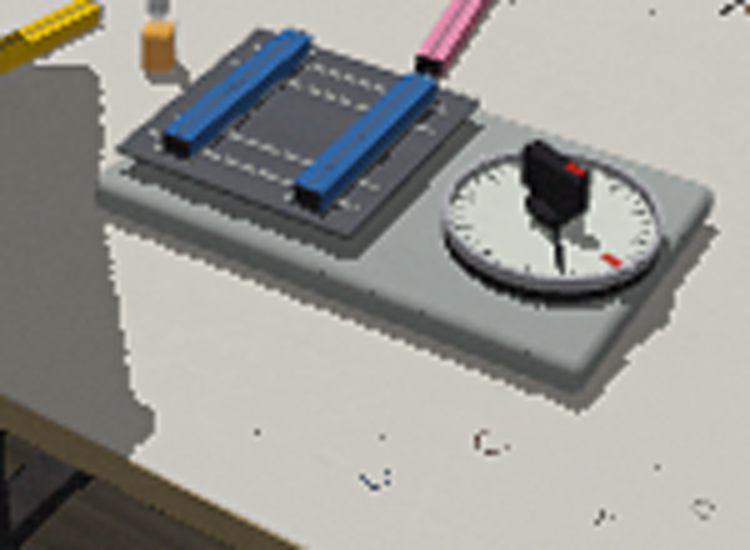

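Blue slat lies in its outline, (506.5,-86.5) and parallel. Next, yellow A.

>>> send_rows(targets=[{"dp": [0,0,-0.03],"twist": [0,0,0],"claw": 0.045},{"dp": [0,0,-0.07],"twist": [0,0,0],"claw": 0.045},{"dp": [0,0,-0.1],"twist": [0,0,0],"claw": 0.045},{"dp": [0,0,-0.11],"twist": [0,0,0],"claw": 0.045},{"dp": [0,0,-0.11],"twist": [0,0,0],"claw": 0.045}])

```text
time_s: 6.13
tool_pos: [510.8, 295.5, 33.8]
ee_rot: [-0.39, -3.113, 0.006]
ft_force: [-0.3, -0.1, 0.8]
opening: 45.0
grasp_force: 0.0
```

>>> send_rows(targets=[{"dp": [0,0,-0.025],"twist": [0,0,0],"claw": 0.045},{"dp": [0,0,-0.032],"twist": [0,0,0],"claw": 0.045},{"dp": [0,0,-0.032],"twist": [0,0,0],"claw": 0.045},{"dp": [0,0,-0.032],"twist": [0,0,0],"claw": 0.0},{"dp": [0,0,-0.032],"twist": [0,0,0],"claw": 0.0},{"dp": [0,0,-0.032],"twist": [0,0,0],"claw": 0.0},{"dp": [0,0,-0.032],"twist": [0,0,0],"claw": 0.0}])

```text
time_s: 6.72
tool_pos: [513.6, 298.1, 6.3]
ee_rot: [0.39, 3.115, 0.003]
ft_force: [-0.7, -0.7, 7.2]
opening: 17.9
grasp_force: 59.6
```

```bash
python3 -c "
from workcell import robot
print(robot.get_obs()['q'].round(2))"
```

```text
[-0.65  0.64  0.03  1.9  -0.03  0.6   0.72]
```

>>> send_rows(targets=[{"dp": [0,0,0.02],"twist": [0,0,0],"claw": 0.0},{"dp": [0,0,0.06],"twist": [0,0,0],"claw": 0.0},{"dp": [0,0,0.1],"twist": [0,0,0],"claw": 0.0},{"dp": [0,0,0.14],"twist": [0,0,0],"claw": 0.0},{"dp": [0,0,0.156],"twist": [0,0,0],"claw": 0.0}])

```text
time_s: 7.13
tool_pos: [515.0, 298.9, 167.0]
ee_rot: [0.39, 3.111, 0.009]
ft_force: [1.2, 1.0, -0.5]
opening: 18.1
grasp_force: 59.0
```

>>> send_rows(targets=[{"dp": [0.026,-0.22,0],"twist": [0,0,-0.9],"claw": 0.0},{"dp": [0.026,-0.22,0],"twist": [0,0,-0.9],"claw": 0.0},{"dp": [0.026,-0.22,0],"twist": [0,0,-0.9],"claw": 0.0},{"dp": [0.026,-0.22,0],"twist": [0,0,-0.9],"claw": 0.0},{"dp": [0.026,-0.22,0],"twist": [0,0,-0.9],"claw": 0.0},{"dp": [0.026,-0.22,0],"twist": [0,0,-0.9],"claw": 0.0},{"dp": [0.026,-0.22,0],"twist": [0,0,-0.9],"claw": 0.0},{"dp": [0.026,-0.22,0],"twist": [0,0,-0.9],"claw": 0.0}])

```text
time_s: 7.8
tool_pos: [538.6, 75.9, 161.2]
ee_rot: [1.717, 2.63, 0.001]
ft_force: [-0.4, 0.4, -1.5]
opening: 18.0
grasp_force: 59.0
```

>>> send_rows(targets=[{"dp": [0.0128,-0.1171,0],"twist": [0,0,-0.384],"claw": 0.0},{"dp": [0.0128,-0.1171,0],"twist": [0,0,-0.384],"claw": 0.0},{"dp": [0.0128,-0.1171,0],"twist": [0,0,-0.384],"claw": 0.0},{"dp": [0.0128,-0.1171,0],"twist": [0,0,-0.384],"claw": 0.0},{"dp": [0.0128,-0.1171,-0.03],"twist": [0,0,-0.384],"claw": 0.0},{"dp": [0.0128,-0.1171,-0.06],"twist": [0,0,-0.384],"claw": 0.0},{"dp": [0.0128,-0.1171,-0.075],"twist": [0,0,-0.384],"claw": 0.0},{"dp": [0.0128,-0.1171,-0.075],"twist": [0,0,-0.384],"claw": 0.0}])

```text
time_s: 8.47
tool_pos: [548.9, -37.9, 82.4]
ee_rot: [-2.17, -2.265, 0.006]
ft_force: [0.2, -0.5, -1.8]
opening: 17.8
grasp_force: 59.0
```

Run:
```python
from h import *
from workcell import robot
s=robot.read_camera("scene"); pickle.dump(s,open("scene3.pkl","wb"))
t=robot.read_camera("top");pickle.dump(t,open("top3.pkl","wb"))
o=robot.get_obs(); print(o["tool_pos"],o["ee_rot"],o["q"].round(2))
seg(s,18,32,92);seg(t,18,32,92)
```

```text
[551.38686844 -38.67135666  85.55871577] [-2.17496715e+00 -2.26608646e+00  4.86774055e-05] [-0.33  0.49  0.37  1.99 -0.27  0.71  0.24]
px [375.3 179.3] A 56 mean [ 936.7 -121.9] rectc [ 939.  -122.2] [65. 34.] ang 0.359
px [399. 216.] A 48 mean [ 740.2 -283.8] rectc [ 755.5 -280. ] [37. 96.] ang -0.163
px [284.3 217.6] A 104 mean [534.7  -2.1] rectc [535.1  -4. ] [34. 63.] ang 1.299
px [232.7 224.3] A 217 mean [418.2 101.6] rectc [420.1 102.1] [ 30. 125.] ang -0.139
px [307.1 225. ] A 138 mean [538.2 -80.5] rectc [537.9 -79.5] [74. 36.] ang 1.399
px [242.9 228. ] A 135 mean [506.  186.1] rectc [506.3 186.3] [ 16. 123.] ang -0.149
```

>>> send_rows(targets=[{"dp": [0,0,-0.012],"twist": [0,0,0],"claw": 0.0},{"dp": [0,0,-0.018],"twist": [0,0,0],"claw": 0.0},{"dp": [0,0,-0.021],"twist": [0,0,0],"claw": 0.0},{"dp": [0,0,-0.023],"twist": [0,0,0],"claw": 0.0},{"dp": [0,0,-0.023],"twist": [0,0,0],"claw": 0.0},{"dp": [0,0,-0.023],"twist": [0,0,0],"claw": 0.0}])

```text
time_s: 9.07
tool_pos: [551.4, -39.5, 62.5]
ee_rot: [2.179, 2.263, 0.0]
ft_force: [-0.7, 0.1, -0.4]
opening: 17.9
grasp_force: 59.2
```

>>> send_rows(targets=[{"dp": [0,0,-0.0015],"twist": [0,0,0],"claw": 0.0},{"dp": [0,0,-0.0015],"twist": [0,0,0],"claw": 0.0},{"dp": [0,0,-0.0015],"twist": [0,0,0],"claw": 0.0},{"dp": [0,0,-0.0015],"twist": [0,0,0],"claw": 0.0}])

```text
time_s: 9.4
tool_pos: [551.6, -39.6, 61.0]
ee_rot: [2.179, 2.263, 0.001]
ft_force: [-0.6, 0.9, 0.6]
opening: 17.9
grasp_force: 59.3
```

>>> send_rows(targets=[{"dp": [0,0,0],"twist": [0,0,0],"claw": 0.045},{"dp": [0,0,0],"twist": [0,0,0],"claw": 0.045},{"dp": [0,0,0],"twist": [0,0,0],"claw": 0.045},{"dp": [0,0,0.02],"twist": [0,0,0],"claw": 0.045},{"dp": [0,0,0.055],"twist": [0,0,0],"claw": 0.045},{"dp": [0,0.0,0.09],"twist": [0,0,0],"claw": 0.045},{"dp": [0,0.02,0.09],"twist": [0,0,0.1],"claw": 0.045},{"dp": [0,0.04,0.09],"twist": [0,0,0.2],"claw": 0.045}])

```text
time_s: 10.07
tool_pos: [553.0, -0.6, 153.4]
ee_rot: [1.938, 2.467, 0.005]
ft_force: [0.0, -0.2, -0.7]
opening: 45.1
grasp_force: 0.0
```

>>> send_rows(targets=[{"dp": [-0.0339,0.1931,0],"twist": [0,0,1.189],"claw": 0.045},{"dp": [-0.0339,0.1931,0],"twist": [0,0,1.189],"claw": 0.045},{"dp": [-0.0339,0.1931,0],"twist": [0,0,1.189],"claw": 0.045},{"dp": [-0.0339,0.1931,0],"twist": [0,0,1.189],"claw": 0.045},{"dp": [-0.0339,0.1931,0],"twist": [0,0,1.189],"claw": 0.045},{"dp": [-0.0339,0.1931,0],"twist": [0,0,1.189],"claw": 0.045},{"dp": [-0.0339,0.1931,0],"twist": [0,0,1.189],"claw": 0.045},{"dp": [-0.0339,0.1931,0],"twist": [0,0,1.189],"claw": 0.045}])

```text
time_s: 10.73
tool_pos: [517.1, 194.3, 150.7]
ee_rot: [-0.508, -3.1, 0.0]
ft_force: [2.1, -0.7, 0.1]
opening: 45.5
grasp_force: 0.0
```

>>> send_rows(targets=[{"dp": [0,0,0],"twist": [0,0,0.0],"claw": 0.045},{"dp": [0,0,0],"twist": [0,0,0],"claw": 0.045},{"dp": [0,0,0],"twist": [0,0,0],"claw": 0.045}])

```text
time_s: 10.98
tool_pos: [517.5, 193.2, 150.8]
ee_rot: [-0.527, -3.097, 0.0]
ft_force: [-0.1, 0.3, 0.0]
opening: 44.5
grasp_force: 0.0
```

Run:
```python
from h import *
from workcell import robot
s=robot.read_camera("scene"); pickle.dump(s,open("scene4.pkl","wb"))
t=robot.read_camera("top");pickle.dump(t,open("top4.pkl","wb"))
o=robot.get_obs(); print(o["tool_pos"],o["ee_rot"],o["q"].round(2))
seg(s,18,32,70);seg(t,18,32,70)
a=cv2.resize(s["img"][200:310,230:380],None,fx=5,fy=5,interpolation=2)
cv2.imwrite("pics/s4.png",a[:,:,::-1])
```

```text
[517.44284524 193.30437761 150.78847209] [ 5.24484193e-01  3.09747210e+00 -1.39312905e-04] [-0.54  0.37  0.09  1.93 -0.04  0.84  0.81]
px [375.3 179.3] A 56 mean [ 980.3 -105.7] rectc [ 982.7 -106.1] [67. 36.] ang 0.359
px [402.6 214.7] A 31 mean [ 791.2 -279.6] rectc [ 800.4 -281.2] [17. 81.] ang -0.134
px [232.6 224.3] A 219 mean [444.3 125.5] rectc [446.  125.6] [ 31. 130.] ang -0.14
px [297.8 227.1] A 294 mean [542.6 -45.5] rectc [543.8 -42.6] [ 40. 140.] ang -1.546
px [301.9 218.1] A 175 mean [550.6 -37.4] rectc [549. -38.] [ 19. 131.] ang -1.542
```

View pics/s4.png

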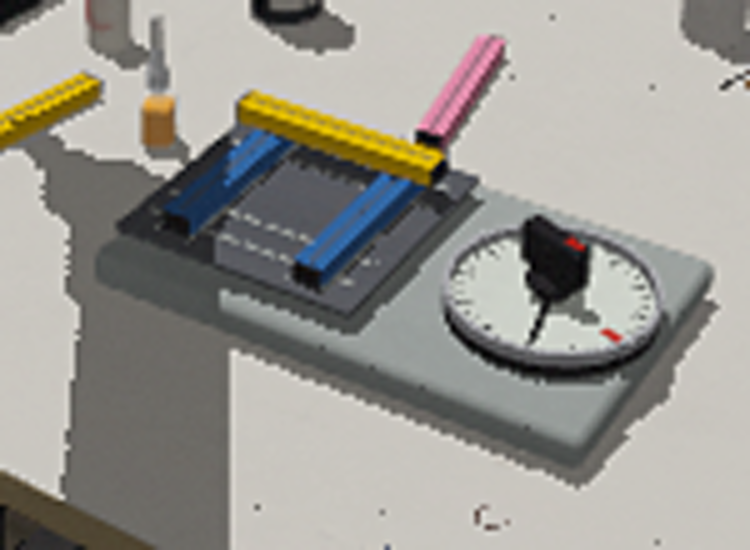

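Yellow A rests over the far outlines. The tool is 0.19 rad short of yellow B's angle; I'll correct that during the descent.

>>> send_rows(targets=[{"dp": [0,0,-0.03],"twist": [0,0,0.1],"claw": 0.045},{"dp": [0,0,-0.07],"twist": [0,0,0.191],"claw": 0.045},{"dp": [0,0,-0.1],"twist": [0,0,0.191],"claw": 0.045},{"dp": [0,0,-0.11],"twist": [0,0,0.191],"claw": 0.045},{"dp": [0,0,-0.11],"twist": [0,0,0.191],"claw": 0.045},{"dp": [0,0,-0.11],"twist": [0,0,0.191],"claw": 0.045}])

```text
time_s: 11.58
tool_pos: [517.8, 193.6, 41.3]
ee_rot: [0.224, 3.133, -0.0]
ft_force: [0.7, 0.2, 0.7]
opening: 45.2
grasp_force: 0.0
```

>>> send_rows(targets=[{"dp": [0,0,-0.025],"twist": [0,0,0],"claw": 0.045},{"dp": [0,0,-0.0365],"twist": [0,0,0],"claw": 0.045},{"dp": [0,0,-0.0365],"twist": [0,0,0],"claw": 0.045},{"dp": [0,0,-0.0365],"twist": [0,0,0],"claw": 0.0},{"dp": [0,0,-0.0365],"twist": [0,0,0],"claw": 0.0},{"dp": [0,0,-0.0365],"twist": [0,0,0],"claw": 0.0},{"dp": [0,0,-0.0365],"twist": [0,0,0],"claw": 0.0}])

```text
time_s: 12.17
tool_pos: [518.3, 193.9, 5.9]
ee_rot: [0.223, 3.132, 0.002]
ft_force: [-1.8, -1.0, 8.0]
opening: 18.1
grasp_force: 59.5
```

>>> send_rows(targets=[{"dp": [0,0,0.02],"twist": [0,0,0],"claw": 0.0},{"dp": [0,0,0.06],"twist": [0,0,0],"claw": 0.0},{"dp": [0,0,0.1],"twist": [0,0,0],"claw": 0.0},{"dp": [0,0,0.14],"twist": [0,0,0],"claw": 0.0},{"dp": [0,0,0.156],"twist": [0,0,0],"claw": 0.0},{"dp": [0,0,0.156],"twist": [0,0,0],"claw": 0.0}])

```text
time_s: 12.67
tool_pos: [520.3, 194.7, 165.9]
ee_rot: [0.223, 3.125, 0.008]
ft_force: [0.8, 0.2, -1.2]
opening: 18.2
grasp_force: 59.0
```

>>> send_rows(targets=[{"dp": [-0.04,-0.16,0],"twist": [0,0,-0.95],"claw": 0.0},{"dp": [-0.04,-0.16,0],"twist": [0,0,-0.95],"claw": 0.0},{"dp": [-0.04,-0.16,0],"twist": [0,0,-0.95],"claw": 0.0},{"dp": [-0.04,-0.16,0],"twist": [0,0,-0.95],"claw": 0.0},{"dp": [-0.04,-0.16,0],"twist": [0,0,-0.95],"claw": 0.0},{"dp": [-0.04,-0.16,0],"twist": [0,0,-0.95],"claw": 0.0},{"dp": [-0.04,-0.16,0],"twist": [0,0,-0.95],"claw": 0.0},{"dp": [-0.04,-0.16,0],"twist": [0,0,-0.95],"claw": 0.0}])

```text
time_s: 13.33
tool_pos: [476.5, 33.0, 159.6]
ee_rot: [-1.64, -2.678, 0.001]
ft_force: [0.1, 0.9, -0.9]
opening: 18.0
grasp_force: 59.1
```

>>> send_rows(targets=[{"dp": [-0.0161,-0.0765,0],"twist": [0,0,-0.441],"claw": 0.0},{"dp": [-0.0161,-0.0765,0],"twist": [0,0,-0.441],"claw": 0.0},{"dp": [-0.0161,-0.0765,0],"twist": [0,0,-0.441],"claw": 0.0},{"dp": [-0.0161,-0.0765,0],"twist": [0,0,-0.441],"claw": 0.0},{"dp": [-0.0161,-0.0765,-0.03],"twist": [0,0,-0.441],"claw": 0.0},{"dp": [-0.0161,-0.0765,-0.06],"twist": [0,0,-0.441],"claw": 0.0},{"dp": [-0.0161,-0.0765,-0.075],"twist": [0,0,-0.441],"claw": 0.0},{"dp": [-0.0161,-0.0765,-0.075],"twist": [0,0,-0.441],"claw": 0.0}])

```text
time_s: 14.0
tool_pos: [458.0, -43.1, 82.0]
ee_rot: [-2.176, -2.26, 0.009]
ft_force: [0.2, -0.3, -1.4]
opening: 17.6
grasp_force: 59.1
```

>>> send_rows(targets=[{"dp": [0,0,0],"twist": [0,0,0],"claw": 0.0},{"dp": [0,0,0],"twist": [0,0,0],"claw": 0.0},{"dp": [0,0,-0.012],"twist": [0,0,0],"claw": 0.0},{"dp": [0,0,-0.018],"twist": [0,0,0],"claw": 0.0},{"dp": [0,0,-0.021],"twist": [0,0,0],"claw": 0.0},{"dp": [0,0,-0.023],"twist": [0,0,0],"claw": 0.0},{"dp": [0,0,-0.023],"twist": [0,0,0],"claw": 0.0},{"dp": [0,0,-0.023],"twist": [0,0,0],"claw": 0.0}])

```text
time_s: 14.67
tool_pos: [461.5, -43.0, 62.6]
ee_rot: [2.179, 2.263, 0.001]
ft_force: [0.4, -0.5, -0.7]
opening: 18.0
grasp_force: 59.2
```

>>> send_rows(targets=[{"dp": [0,0,-0.002],"twist": [0,0,0],"claw": 0.0},{"dp": [0,0,-0.0035],"twist": [0,0,0],"claw": 0.0},{"dp": [0,0,-0.0035],"twist": [0,0,0],"claw": 0.0},{"dp": [0,0,-0.0035],"twist": [0,0,0],"claw": 0.0},{"dp": [0,0,-0.0035],"twist": [0,0,0],"claw": 0.0}])

```text
time_s: 15.08
tool_pos: [461.7, -43.0, 59.0]
ee_rot: [2.178, 2.263, 0.001]
ft_force: [1.3, 0.1, 1.1]
opening: 17.9
grasp_force: 59.4
```

>>> send_rows(targets=[{"dp": [0,0,0],"twist": [0,0,0],"claw": 0.045},{"dp": [0,0,0],"twist": [0,0,0],"claw": 0.045},{"dp": [0,0,0],"twist": [0,0,0],"claw": 0.045},{"dp": [0,0,0.02],"twist": [0,0,0],"claw": 0.045},{"dp": [0,0,0.055],"twist": [0,0,0],"claw": 0.045},{"dp": [0,0.0,0.09],"twist": [0,0,0],"claw": 0.045},{"dp": [0,0.04,0.1115],"twist": [0,0,0],"claw": 0.06},{"dp": [0,0.08,0.1115],"twist": [0,0,0],"claw": 0.06}])

```text
time_s: 15.75
tool_pos: [463.9, 33.8, 174.4]
ee_rot: [2.184, 2.252, 0.01]
ft_force: [1.3, 1.6, -0.5]
opening: 60.1
grasp_force: 0.0
```

>>> send_rows(targets=[{"dp": [0,0.04,0],"twist": [0,0,0],"claw": 0.06},{"dp": [0,0.08,0],"twist": [0,0,0],"claw": 0.06},{"dp": [0,0.12,0],"twist": [0,0,0],"claw": 0.06},{"dp": [0,0.12,0],"twist": [0,0,0],"claw": 0.06}])

```text
time_s: 16.08
tool_pos: [460.7, 164.3, 170.5]
ee_rot: [-2.165, -2.274, -0.005]
ft_force: [0.3, 0.6, 0.3]
opening: 60.0
grasp_force: 0.0
```

Run:
```python
from h import *
from workcell import robot
s=robot.read_camera("scene"); pickle.dump(s,open("scene5.pkl","wb"))
t=robot.read_camera("top");pickle.dump(t,open("top5.pkl","wb"))
seg(s,18,32,70);seg(t,18,32,70)
a=cv2.resize(s["img"][210:310,250:370],(720,600),interpolation=2)
cv2.imwrite("pics/s5.png",a[:,:,::-1])
for nm,cam in(("s",s),("t",t)):
    hsv=cv2.cvtColor(cam["img"],cv2.COLOR_RGB2HSV);m=cv2.inRange(hsv,(0,110,80),(8,255,255))|cv2.inRange(hsv,(172,110,80),(180,255,255))
    n,l,st,ce=cv2.connectedComponentsWithStats(m)
    for i in range(1,n):
        p=back(cam,ce[i],40)[0]
        if np.hypot(p[0]-512,p[1]+207)<80: print(nm,"red",ce[i].round(1),st[i,4],p.round(1))
```

```text
px [375.3 179.3] A 56 mean [ 980.3 -105.7] rectc [ 982.7 -106.1] [67. 36.] ang 0.359
px [387.6 213.9] A 30 mean [ 768.7 -238.6] rectc [ 764.8 -237. ] [54. 28.] ang 1.222
px [400.  216.3] A 33 mean [ 777.  -276.5] rectc [ 782.1 -277.7] [16. 90.] ang -0.164
px [298.  227.6] A 301 mean [540.5 -47.5] rectc [541.5 -44.5] [ 41. 141.] ang -1.547
px [281.9 241.9] A 324 mean [451.  -50.4] rectc [451.4 -49.1] [ 35. 139.] ang -1.555
px [301.7 218.2] A 183 mean [550.1 -36.7] rectc [549. -38.] [ 19. 131.] ang -1.537
px [307.4 241.3] A 147 mean [461.3 -58.7] rectc [460.7 -61. ] [19. 99.] ang -1.544
s red [344.4 248.3] 7 [ 562.8 -194.3   40. ]
s red [351.6 266.4] 5 [ 497.9 -249.1   40. ]
```

View pics/s5.png

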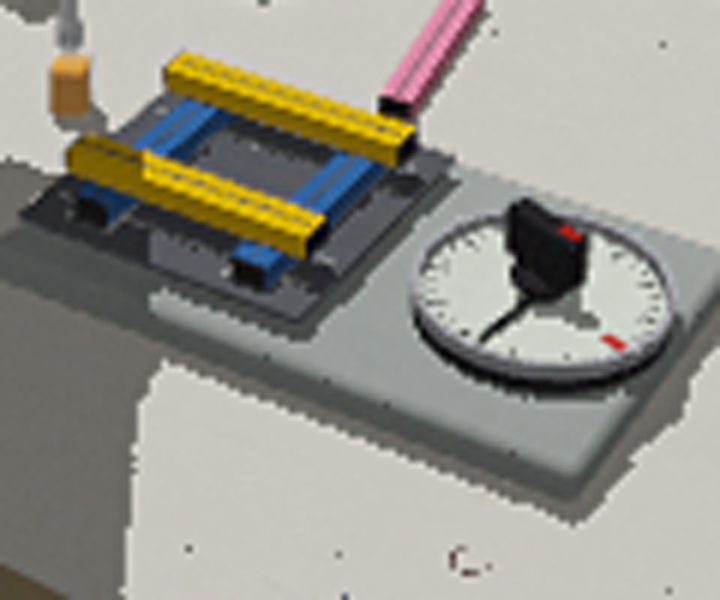

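Run:
```python
from h import *
s=pickle.load(open("scene5.pkl","rb"))
f=lambda p:(np.array(p,float)-2.5)/6+[250,210]
c=np.array([512.2,-206.7])
for n,p in(("mark",(613,342)),("tip",(483,341)),("tail",(530,300))):
    q=back(s,f(p),40)[0,:2]-c; print(n,(q+c).round(1),np.hypot(*q).round(1),np.arctan2(q[1],q[0]).round(3))
# rim ellipse at z=44: predicted extreme px in crop for check
a=np.linspace(0,6.28,400);P=np.c_[c[0]+61*np.cos(a),c[1]+61*np.sin(a),0*a+44]
u=(proj(s,P)-[250,210])*6+2.5;print(u.min(0).round(0),u.max(0).round(0))
t=pickle.load(open("top5.pkl","rb"))
a=cv2.resize(t["img"][215:245,325:365],(800,600),interpolation=2)
cv2.imwrite("pics/t5.png",a[:,:,::-1])
```

```text
mark [ 497.4 -249.8] 45.6 -1.902
tip [ 464.6 -200.8] 48.0 3.019
tail [ 504. -204.] 8.6 2.827
[413. 211.] [677. 369.]
```

View pics/t5.png

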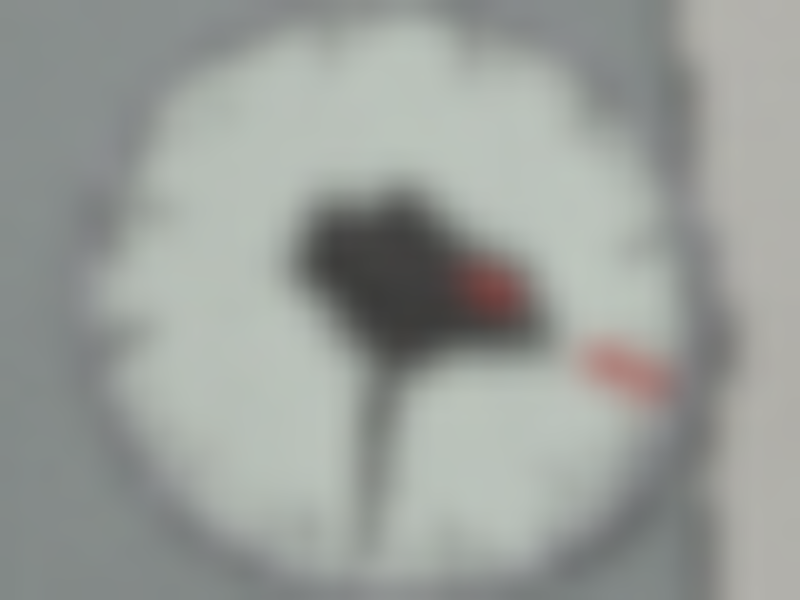

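Run:
```python
from h import *
t=pickle.load(open("top5.pkl","rb"))
f=lambda p:(np.array(p,float)-9.5)/20+[325,215]
c=np.array([512.2,-206.7])
for n,p in(("mark",(625,373)),("tip",(367,552)),("tail",(385,375))):
    q=back(t,f(p),40)[0,:2]-c; print(n,(q+c).round(1),np.hypot(*q).round(1),np.arctan2(q[1],q[0]).round(3))
a=np.linspace(0,6.28,400);P=np.c_[c[0]+61*np.cos(a),c[1]+61*np.sin(a),0*a+44]
u=(proj(t,P)-[325,215])*20+9.5;print("rim",u.min(0).round(0),u.max(0).round(0))
from workcell import robot
o=robot.get_obs();print(o["tool_pos"],o["ee_rot"],o["q"].round(2))
```

```text
mark [ 499.2 -249.5] 44.7 -1.865
tip [ 463.5 -198.6] 49.3 2.977
tail [ 498.1 -202.7] 14.6 2.864
rim [95. -8.] [721. 614.]
[460.80166847 156.96546328 170.00366591] [-2.17405475e+00 -2.26751978e+00  7.69294513e-04] [-0.72  0.25  0.31  2.07 -0.1   0.83 -0.31]
```

>>> send_rows(targets=[{"dp": [0.051,-0.32,0],"twist": [0,0,-0.351],"claw": 0.045},{"dp": [0.051,-0.32,0],"twist": [0,0,-0.351],"claw": 0.045},{"dp": [0.051,-0.32,0],"twist": [0,0,-0.351],"claw": 0.045},{"dp": [0.051,-0.32,0],"twist": [0,0,-0.351],"claw": 0.045},{"dp": [0.051,-0.32,0],"twist": [0,0,-0.351],"claw": 0.045},{"dp": [0.051,-0.32,0],"twist": [0,0,-0.351],"claw": 0.045},{"dp": [0.051,-0.32,0],"twist": [0,0,-0.351],"claw": 0.045},{"dp": [0.051,-0.32,0],"twist": [0,0,-0.351],"claw": 0.045}])

```text
time_s: 16.85
tool_pos: [510.8, -170.2, 170.5]
ee_rot: [2.544, 1.841, -0.001]
ft_force: [1.2, -0.1, -1.0]
opening: 45.0
grasp_force: 0.0
```

>>> send_rows(targets=[{"dp": [0,-0.0437,-0.02],"twist": [0,0,0],"claw": 0.045},{"dp": [0,-0.0437,-0.05],"twist": [0,0,0],"claw": 0.045},{"dp": [0,-0.0437,-0.07],"twist": [0,0,0],"claw": 0.045},{"dp": [0,-0.0437,-0.07],"twist": [0,0,0],"claw": 0.045},{"dp": [0,-0.0437,-0.07],"twist": [0,0,0],"claw": 0.045},{"dp": [0,-0.0437,-0.07],"twist": [0,0,0],"claw": 0.045}])

```text
time_s: 17.35
tool_pos: [512.4, -209.0, 101.3]
ee_rot: [2.541, 1.847, 0.001]
ft_force: [0.4, -0.3, 0.5]
opening: 45.0
grasp_force: 0.0
```

>>> send_rows(targets=[{"dp": [0,0,-0.02],"twist": [0,0,0],"claw": 0.045},{"dp": [0,0,-0.034],"twist": [0,0,0],"claw": 0.045},{"dp": [0,0,-0.04],"twist": [0,0,0],"claw": 0.045},{"dp": [0,0,-0.04],"twist": [0,0,0],"claw": 0.045},{"dp": [0,0,-0.04],"twist": [0,0,0],"claw": 0.0},{"dp": [0,0,-0.04],"twist": [0,0,0],"claw": 0.0},{"dp": [0,0,-0.04],"twist": [0,0,0],"claw": 0.0},{"dp": [0,0,-0.04],"twist": [0,0,0],"claw": 0.0}])

```text
time_s: 18.02
tool_pos: [513.4, -208.7, 61.7]
ee_rot: [2.539, 1.847, 0.003]
ft_force: [0.7, 0.6, 6.7]
opening: 12.5
grasp_force: 60.7
```

>>> send_rows(targets=[{"dp": [0,0,0],"twist": [0,0,-0.1],"claw": 0.0},{"dp": [0,0,0],"twist": [0,0,-0.2],"claw": 0.0},{"dp": [0,0,0],"twist": [0,0,-0.3],"claw": 0.0},{"dp": [0,0,0],"twist": [0,0,-0.4],"claw": 0.0},{"dp": [0,0,0],"twist": [0,0,-0.5],"claw": 0.0},{"dp": [0,0,0],"twist": [0,0,-0.6],"claw": 0.0},{"dp": [0,0,0],"twist": [0,0,-0.7],"claw": 0.0},{"dp": [0,0,0],"twist": [0,0,-0.7],"claw": 0.0}])

```text
time_s: 18.68
tool_pos: [511.1, -206.9, 61.6]
ee_rot: [-3.018, -0.857, 0.002]
ft_force: [-8.0, 5.2, 18.8]
opening: 12.8
grasp_force: 62.6
```

>>> send_rows(targets=[{"dp": [0,0,0],"twist": [0,0,-0.1],"claw": 0.0},{"dp": [0,0,0],"twist": [0,0,-0.2],"claw": 0.0},{"dp": [0,0,0],"twist": [0,0,-0.3],"claw": 0.0},{"dp": [0,0,0],"twist": [0,0,-0.4],"claw": 0.0},{"dp": [0,0,0],"twist": [0,0,-0.5],"claw": 0.0},{"dp": [0,0,0],"twist": [0,0,-0.6],"claw": 0.0},{"dp": [0,0,0],"twist": [0,0,-0.69],"claw": 0.0},{"dp": [0,0,0],"twist": [0,0,-0.69],"claw": 0.0}])

```text
time_s: 19.35
tool_pos: [510.5, -204.0, 61.5]
ee_rot: [-3.125, 0.211, 0.008]
ft_force: [-10.8, 14.8, 29.1]
opening: 12.5
grasp_force: 63.9
```

Run:
```python
from h import *
from workcell import robot
robot.read_camera("top")
s=robot.read_camera("scene"); pickle.dump(s,open("scene6.pkl","wb"))
o=robot.get_obs();print(o["tool_pos"],o["ee_rot"],o["ft_force"],o["torque"])
a=cv2.resize(s["img"][235:280,310:370],(800,600),interpolation=2)
cv2.imwrite("pics/s6.png",a[:,:,::-1])
```

```text
[ 510.46649141 -204.01454676   61.49285395] [-3.12563609  0.20417361  0.00737606] [-11.90927278  14.40123998  28.21916206] [3.0701414  2.50374534 0.05571102]
```

View pics/s6.png

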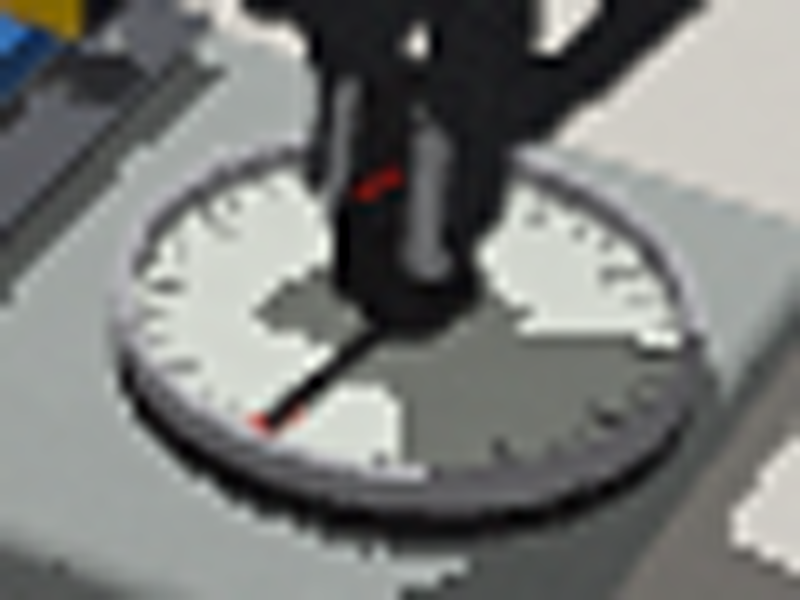

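>>> send_rows(targets=[{"dp": [0,0,0],"twist": [0,0,0],"claw": 0.045},{"dp": [0,0,0],"twist": [0,0,0],"claw": 0.045},{"dp": [0,0,0],"twist": [0,0,0],"claw": 0.045},{"dp": [0,0,0.02],"twist": [0,0,0],"claw": 0.045},{"dp": [0,0,0.05],"twist": [0,0,0],"claw": 0.045},{"dp": [0,0,0.09],"twist": [0,0,0],"claw": 0.045},{"dp": [0,0,0.12],"twist": [0,0,0],"claw": 0.045},{"dp": [0,0,0.12],"twist": [0,0,0],"claw": 0.045}])

```text
time_s: 20.12
tool_pos: [515.3, -210.9, 185.8]
ee_rot: [3.132, -0.209, 0.014]
ft_force: [0.3, -0.4, 1.0]
opening: 44.9
grasp_force: 0.0
```

>>> send_rows(targets=[{"dp": [0,0.12,0.04],"twist": [0,0,0],"claw": 0.045},{"dp": [0,0.12,0.04],"twist": [0,0,0],"claw": 0.045},{"dp": [0,0.12,0.04],"twist": [0,0,0],"claw": 0.045},{"dp": [0,0.3,0.04],"twist": [0,0,0],"claw": 0.045},{"dp": [0,0.3,0.04],"twist": [0,0,0],"claw": 0.045},{"dp": [0,0.3,0.04],"twist": [0,0,0],"claw": 0.045},{"dp": [0,0.3,0.04],"twist": [0,0,0],"claw": 0.045},{"dp": [0,0.3,0.04],"twist": [0,0,0],"claw": 0.045}])

```text
time_s: 20.78
tool_pos: [512.1, 98.6, 219.7]
ee_rot: [-3.134, 0.195, 0.001]
ft_force: [0.5, 0.1, 0.4]
opening: 45.1
grasp_force: 0.0
```

Run:
```python
from h import *
from workcell import robot
robot.read_camera("top")
s=robot.read_camera("scene");t=robot.read_camera("top")
o=robot.get_obs();print(o["tool_pos"],o["ft_force"])
a=cv2.resize(s["img"][190:290,240:380],(800,571),interpolation=2)
k=cv2.resize(t["img"][210:250,320:370],(300,240),interpolation=2)
a[331:,500:]=k
cv2.imwrite("pics/s7.png",a[:,:,::-1])
```

```text
[512.27761749  92.69889045 219.93477006] [ 0.16166619 -0.94186625  1.2139585 ]
```

View pics/s7.png

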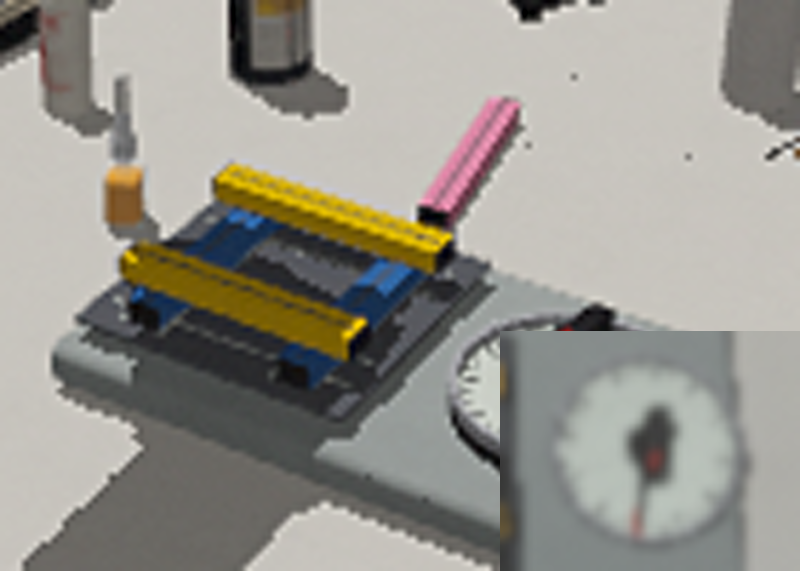

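Run:
```python
from h import *
from workcell import robot
a=pickle.load(open("scene6.pkl","rb")); s=robot.read_camera("scene")
c=np.array([512.2,-206.7])
for nm,I in(("held",a),("now",s)):
    im=I["img"].astype(int)
    v,u=np.mgrid[235:280,310:370];v=v.ravel();u=u.ravel()
    q=back(I,np.c_[u,v],40)[:,:2]-c; r=np.hypot(*q.T); th=np.mod(np.arctan2(q[:,1],q[:,0]),2*np.pi)
    p=im[v,u]; near=(abs(th-3)<.4)&(r<54)
    red=near&(r>36)&(p[:,0]-p[:,1]>35); dk=near&(p.max(1)<110)&(r>25)&(r<49)
    w=(p[red,0]-p[red,1])
    print(nm,"red n",red.sum(),"th",th[red].round(2),"mean",np.average(th[red],weights=w).round(3),"| dark n",dk.sum(),th[dk].mean().round(3))
    for i in np.nonzero(dk)[0]: print((r[i].round(0),th[i].round(2)),end=" ")
    print()
```

```text
held red n 3 th [2.95 3.09 3.01] mean 2.995 | dark n 8 2.989
(np.float64(30.0), np.float64(2.92)) (np.float64(28.0), np.float64(2.99)) (np.float64(36.0), np.float64(2.95)) (np.float64(34.0), np.float64(3.01)) (np.float64(41.0), np.float64(2.98)) (np.float64(39.0), np.float64(3.03)) (np.float64(47.0), np.float64(2.99)) (np.float64(45.0), np.float64(3.04)) 
now red n 3 th [2.95 3.09 3.01] mean 2.995 | dark n 9 2.997
(np.float64(30.0), np.float64(2.92)) (np.float64(28.0), np.float64(2.99)) (np.float64(27.0), np.float64(3.07)) (np.float64(36.0), np.float64(2.95)) (np.float64(34.0), np.float64(3.01)) (np.float64(41.0), np.float64(2.98)) (np.float64(39.0), np.float64(3.03)) (np.float64(47.0), np.float64(2.99)) (np.float64(45.0), np.float64(3.04))
```

```bash
python3 -c "
from workcell import robot
print(robot.job_done())"
```

```text
the job is handed in; nothing more can be done
None
```

The job is handed in after about 21 s of the allowed 72: the crib rests on the pan with all four slats over their outlines, and the pointer tip is within about 0.02 rad of the red zero mark. In the last pictures the two bottles and the spray can stood where they were. I did not check the green boards afterwards, but the arm never went near them. The judge's verdict was not shown.

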